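# Put the riveting tools back in their tray nests

### The job

Get the riveter's tooling ready for the next changeover by putting it back in the grey tool tray: set the slim punch, the stepped anvil, the flat snap die and the gauge block left standing on the bench each upright in the nest plate whose recess is cut to its foot (blue floor for the punch, green for the anvil, yellow for the die, red with the rectangular recess for the gauge block), each down flat on the floor of its recess and let go. Do not push aside or knock over the grease tin that stands behind the tools.

Things in the scene. Friction and masses are not known exactly. Their poses are not given: they have to be found in the camera images.
- punch: Slim punch, turned steel, narrowest of the three round tools: foot 31 mm across, 55 mm tall, body nearly parallel (29 mm across at height 30 mm), narrower head above. 0.2 kg. Origin: centre of its underside; z up. Stands upright at the start, any yaw.
- anvil: Stepped anvil, turned steel: foot 44 mm across, parallel from 2 to 17 mm above the underside, narrowing above to a small head, 52 mm tall; to fingers it acts as a cone above 17 mm, so grip it lower. 0.12 kg. Origin: centre of its underside; z up. Stands upright at the start, any yaw.
- die: Flat snap die, turned steel, low and wide: foot 52 mm across, parallel only from 3 to 11 mm above the underside, with a narrower boss, 28 mm tall; to fingers it acts as a cone above 11 mm, so grip it low, fingertips about 4 mm above its underside. 0.18 kg. Origin: centre of its underside; z up. Stands upright at the start, any yaw.
- gauge: Gauge block: steel block 32 mm (x) by 52 mm (y) by 22 mm high, with two thin pins on it up to 40 mm; grip the block across its 32 mm sides (along its x), below the pins. 0.22 kg. Origin: centre of its underside; z up. Stands upright at the start, any yaw.
- nest_punch: Dark grey nest plate 82 x 82 x 12 mm whose recess floor is blue, fixed in the grey steel tool tray (178 mm square, rim 11 mm), one of four side by side (2 x 2, 84 mm pitch). Round recess 43 mm across, 5 mm deep, in its middle, for the slim punch. Origin: centre of its underside, 2 mm above the bench; recess floor at z = 7 mm, plate top at z = 12 mm; x, y along its edges.
- nest_anvil: Dark grey nest plate 82 x 82 x 12 mm whose recess floor is green, fixed in the grey steel tool tray (178 mm square, rim 11 mm), one of four side by side (2 x 2, 84 mm pitch). Round recess 54 mm across, 5 mm deep, in its middle, for the stepped anvil. Origin: centre of its underside, 2 mm above the bench; recess floor at z = 7 mm, plate top at z = 12 mm; x, y along its edges.
- nest_die: Dark grey nest plate 82 x 82 x 12 mm whose recess floor is yellow, fixed in the grey steel tool tray (178 mm square, rim 11 mm), one of four side by side (2 x 2, 84 mm pitch). Round recess 66 mm across, 5 mm deep, in its middle, for the flat snap die. Origin: centre of its underside, 2 mm above the bench; recess floor at z = 7 mm, plate top at z = 12 mm; x, y along its edges.
- nest_gauge: Dark grey nest plate 82 x 82 x 12 mm whose recess floor is red, fixed in the grey steel tool tray (178 mm square, rim 11 mm), one of four side by side (2 x 2, 84 mm pitch). Recess 44 (x) by 64 mm (y), 5 mm deep, in its middle, for the gauge block. Origin: centre of its underside, 2 mm above the bench; recess floor at z = 7 mm, plate top at z = 12 mm; x, y along its edges.
- grease_tin: Grease tin, white with an ochre lid, 73 mm across, 49 mm tall; a bystander standing behind the tools, to be left where it is. Origin: centre of its underside.
Mind the look-alikes: they are no part of the job. What is shaped like the gauge but orange is not meant.

How it is judged (in metres and radians):
At the end, for the whole second after the job is handed in: Punch, anvil, die and gauge block each stand upright (within 0.08 rad) in their own nest, within 10 mm of its centre and down on the recess floor (within 2.5 mm), the gauge lengthwise, all let go and still; grease tin within 30 mm of its start, upright (horizontal distance between punch and nest_punch below 0.01 m and z of punch in the frame of nest_punch between 0.004 and 0.0095 m and angle between each of punch, anvil, die, gauge's own z axis and vertical below 0.08 rad and linear speed of each of punch, anvil, die, gauge below 0.02 m/s and horizontal distance between anvil and nest_anvil below 0.01 m and z of anvil in the frame of nest_anvil between 0.004 and 0.0095 m and horizontal distance between die and nest_die below 0.01 m and z of die in the frame of nest_die between 0.004 and 0.0095 m and horizontal distance between gauge and nest_gauge below 0.01 m and z of gauge in the frame of nest_gauge between 0.004 and 0.0095 m and angle between the x axis of gauge and the x axis of nest_gauge, either way round below 0.35 rad and distance of grease_tin from where it was at the start of the episode below 0.03 m and angle between grease_tin's own z axis and vertical below 0.2 rad); the robot touches nothing.
It fails at once if the grease tin is pushed more than 30 mm or tipped (distance of grease_tin from where it was at the start of the episode above 0.03 m or angle between grease_tin's own z axis and vertical above 0.2 rad).
It also fails if it takes over 93 s, if anything falls off the work surface, if the arm or the gripper's body presses on something with over 40 N, if the wrist force passes 120 N, or if a joint passes its speed limit or range.

### The arm

A 7-joint arm with a two-finger parallel gripper is mounted at the origin on a cart in front of the work surface, level with it; the furniture and walls round the work are solid. World frame = base frame: x ahead of the robot, y to its left, z up, the work surface at z = 0. Lengths are in mm, angles in rad, forces in N, time in s.
With the tool pointing down it reaches from about 400 to 875 mm from the base axis. Payload 6.5 kg.
Tool frame: the origin (TCP) lies midway between the tips of the shut fingers; the grasp point (between the pads) lies 19 mm behind it; z points along the fingers, y is the line along which they close (so a half turn about z gives the same grasp; the last joint's range is limited). The gripper opens to 88 mm and grips with 3 to 60 N. Pads are 18 mm wide; open, the fingers measure 123 mm over their backs; the gripper's body (75 mm by 187 mm) begins 45 mm behind the grasp point.
Start: joints at [-1.307, 0.536, -0.004, 1.538, 0.003, 1.067, -0.071], TCP at [210.5, 614.963, 238.716] pointing down, gripper open.
Joint ranges: [-2.7, 2.7], [-0.37, 2.16], [-1.27, 1.26], [0.24, 2.4], [-1.31, 4.45], [0.19, 1.91], [-2.76, 2.76]. Speed limits (rad/s): [2.39, 2.39, 3.14, 3.14, 3.14, 3.14, 3.14].

### API

Orientations are given as a unit quaternion [w, x, y, z].
In Python, from plant import get_state, read_camera, finish_job gives the robot as it stands.
- The arm moves only by the tool jog_arm, never from a script. Its argument "deltas" is a list of rows, each an object of numbers: "tx", "ty", "tz": the shift along the tool's x, y, z in cm; "ax", "ay", "az": the turn, a rotation vector about the tool's x, y, z in rad; "fingers": the gripper command: -1 is fully open, 1 is shut, values between are in proportion. In form: [{"tx": .., "ty": .., "tz": .., "ax": .., "ay": .., "az": .., "fingers": ..}, ...]. A call has 1 to 10 rows; each row is the pose to reach, as a shift and turn from the pose commanded when the call began, along the tool's axes at that moment; what a row does not reach only later rows make up. A row lasts 1/8 s, in which the tool goes at most 62.5 mm and 10.7 degrees, less where a joint would pass 70% of its speed; a pose out of reach is approached as far as the arm can. A call with a gripper value outside its range is refused whole. The fingers move at their own pace and stop on an object; "grip_force" is the grip in N (left out, the last holds). Time passes only in rows, so rows that repeat a pose let the fingers close. It gives the time, the measured TCP pose, the force, the opening and the grip force at its end, in the units of the state.
- get_state(): the state, without advancing time (a new reading comes with each control period).
- read_camera(name): name is "scene" or "top" or "wrist"; returns a dict with "image" (420x560x3 uint8, red, green, blue), "fx", "fy", "cx", "cy" (pixels), "dist" ([k1, k2, p1, p2, k3] as OpenCV has them; the pictures are not rectified), "xyz" and "rotation" of the camera in the world; the wrist camera has in their place "mount" (4x4, takes a point from camera to tool coordinates, whose origin is the TCP and whose axes are the flange's). Camera axes: x right, y down, z forward; pixel columns grow to the right and rows downward; lengths in mm; the calibration is good to about 2 mm. A picture is of the moment at which its call begins: read the wrist's pose just before it. There is no depth.
- finish_job(): hands the job in; it is judged then, once.
The state is a dict: "time": time; "joint_pos": joint angles; "joint_velocities": joint speeds; "tau": joint torques, N m; "eef_pos": TCP position; "orientation": TCP orientation; "ft_force": force on the tool from outside, world axes, zero at the start; "torque": the same for the moment, N m; "grip_width": finger opening in mm; "grasp_force": force on a finger pad.
Only numpy, scipy, OpenCV 4.12 (cv2) and the standard library are available. Lean on these libraries where they do the work, as an engineer would, in place of code of your own. Each camera call takes 0.05 s, during which the arm holds its last target. There are 200 camera calls.

## Working session

There is one attempt and no reset: what is moved stays moved. The work goes in short steps, Python scripts to look and compute and a tool call to move; the robot and the scene stay as the last step left them, time stands still between calls to the robot, and variables do not carry over. Pictures are saved under pics/ and viewed, at most 14 in all, crops included, and the job is handed in when it is done.

Besides the shell and the picture viewer there is one more tool, called after "Call:" by a JSON object that holds its "name" and its "arguments". jog_arm: Moves the arm, as the interface text tells. Its arguments: {"type":"object","properties":{"deltas":{"type":"array","items":{"type":"object","properties":{"tx":{"type":"number"},"ty":{"type":"number"},"tz":{"type":"number"},"ax":{"type":"number"},"ay":{"type":"number"},"az":{"type":"number"},"fingers":{"type":"number"}}}},"grip_force":{"type":"number"}},"required":["deltas"]}

```bash
mkdir -p pics; ls
python3 - <<'E'
from plant import *
import cv2,numpy as np
s=get_state();print(s['time'],s['eef_pos'],s['orientation'],s['grip_width'])
for n in ['top','scene']:
    c=read_camera(n);cv2.imwrite(f'pics/{n}0.png',c['image'][:,:,::-1]);print({k:v for k,v in c.items() if k!='image'})
c=read_camera('wrist');cv2.imwrite('pics/w0.png',c['image'][:,:,::-1]);print({k:v for k,v in c.items() if k!='image'})
E
```

```text
pics
0.0 [210.31377712 614.39155044 237.86690328] [-7.48067114e-05  1.64096038e-01  9.86444007e-01 -8.40000982e-04] 88.27146117314064
{'fx': 506.57750990943924, 'fy': 506.57750990943924, 'cx': 276.289522397416, 'cy': 216.55247603555034, 'dist': array([-0.05401506,  0.        ,  0.        ,  0.        ,  0.        ]), 'xyz': array([ 299.69706239, -218.29910224,  862.09500972]), 'rotation': array([-0.07561934,  0.7435579 , -0.6604966 ,  0.07174674])}
{'fx': 450.8020841816028, 'fy': 450.8020841816028, 'cx': 278.6102787929671, 'cy': 213.50381283914524, 'dist': array([0.00466957, 0.        , 0.        , 0.        , 0.        ]), 'xyz': array([-123.83596761, -547.58445021,  739.64313335]), 'rotation': array([-0.33223642,  0.7966353 , -0.46474134,  0.197501  ])}
{'fx': 319.16204771746186, 'fy': 319.16204771746186, 'cx': 277.3641395469578, 'cy': 207.34641973750405, 'dist': array([-0.01396864,  0.        ,  0.        ,  0.        ,  0.        ]), 'mount': array([[-6.01303899e-05, -9.62511965e-01, -2.71239218e-01,
         6.98429638e+01],
       [ 9.99999612e-01,  1.80379193e-04, -8.61776183e-04,
        -4.07810596e-01],
       [ 8.78395799e-04, -2.71239165e-01,  9.62511581e-01,
        -1.46775373e+02],
       [ 0.00000000e+00,  0.00000000e+00,  0.00000000e+00,
         1.00000000e+00]])}
```

View pics/top0.png

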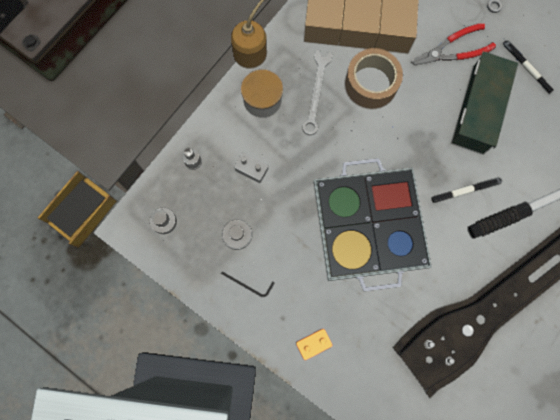

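View pics/scene0.png

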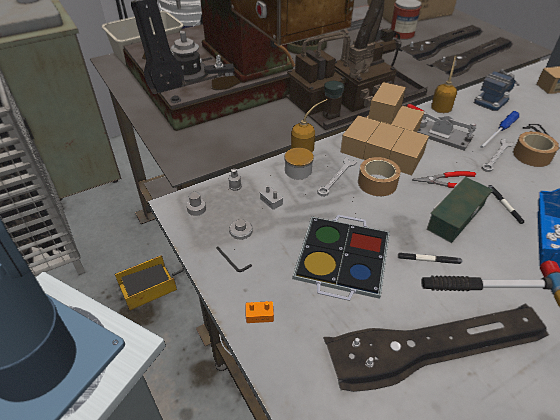

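The top view shows the punch (190,157), gauge (251,166), anvil (163,220), die (237,234), tin (262,90) and the orange decoy (314,344). The nest floors are green (344,201), red (391,195), yellow (351,250) and blue (400,243).

```bash
cat > h.py <<'E'
from plant import *
import cv2,numpy as np
from scipy.spatial.transform import Rotation as R
def q2R(q): return R.from_quat(np.roll(q,-1))
def cam(n,save=None):
    s=get_state();c=read_camera(n)
    if 'mount' in c:
        M=np.eye(4);M[:3,:3]=q2R(s['orientation']).as_matrix();M[:3,3]=s['eef_pos'];T=M@c['mount'];c['Rm'],c['p']=T[:3,:3],T[:3,3]
    else: c['Rm'],c['p']=q2R(c['rotation']).as_matrix(),np.array(c['xyz'])
    c['K']=np.array([[c['fx'],0,c['cx']],[0,c['fy'],c['cy']],[0,0,1]])
    if save: cv2.imwrite(f'pics/{save}.png',c['image'][:,:,::-1])
    return c
def ray(c,uv,z):
    u=cv2.undistortPoints(np.array(uv,float).reshape(-1,1,2),c['K'],np.array(c['dist'])).reshape(-1,2)
    d=np.c_[u,np.ones(len(u))]@c['Rm'].T
    return c['p']+d*((z-c['p'][2])/d[:,2])[:,None]
def proj(c,P):
    return cv2.projectPoints(np.array(P,float).reshape(-1,3),cv2.Rodrigues(c['Rm'].T)[0],-c['Rm'].T@c['p'],c['K'],np.array(c['dist']))[0].reshape(-1,2)
HUE=dict(red=[(0,8),(172,180)],yellow=[(18,32)],green=[(45,80)],blue=[(100,125)])
def nests(c,z=9):
    h=cv2.cvtColor(c['image'],cv2.COLOR_RGB2HSV);out={}
    for k,r in HUE.items():
        m=sum(((h[:,:,0]>=a)&(h[:,:,0]<=b)&(h[:,:,1]>110)&(h[:,:,2]>40)).astype(np.uint8) for a,b in r)
        cs=[x for x in cv2.findContours(m,cv2.RETR_EXTERNAL,cv2.CHAIN_APPROX_NONE)[0] if cv2.contourArea(x)>80]
        out[k]=cs
    return out
def move(target,yaw=None):
    """shift in tool cm and az for reaching target"""
    s=get_state();Rt=q2R(s['orientation'])
    return np.round(Rt.inv().apply(np.array(target)-s['eef_pos'])/10,2)
E
python3 - <<'E'
from h import *
c=cam('top')
for k,cs in nests(c).items():
    for x in cs:
        w=ray(c,x.reshape(-1,2),9);
        (cx,cy),(a,b),ang=cv2.minAreaRect(w[:,:2].astype(np.float32));print(k,x.reshape(-1,2).mean(0).round(),cv2.contourArea(x),[round(float(v),1) for v in (cx,cy,a,b,ang)])
for n,uv,z in [('punch',(192,160),20),('gauge',(251,166),20),('anvil',(163,222),8),('die',(237,236),8),('tin',(262,90),49)]: print(n,ray(c,[uv],z).round(1))
E
```

```text
red [392. 196.] 820.0 [540.8, -398.1, 43.5, 63.8, 14.1]
red [475.  52.] 199.0 [840.0, -539.6, 15.8, 82.8, 25.5]
red [466.  31.] 193.5 [880.7, -519.1, 15.8, 80.3, 30.7]
yellow [314. 344.] 554.5 [274.7, -289.6, 30.8, 51.5, 32.6]
yellow [351. 249.] 1087.5 [439.1, -335.8, 64.5, 64.0, 50.7]
yellow [ 77. 209.] 2907.5 [452.1, 142.4, 92.9, 106.4, 59.8]
yellow [258.  88.] 419.0 [718.7, -144.9, 58.5, 69.8, 49.7]
yellow [249.  42.] 1068.0 [803.5, -112.5, 96.1, 61.9, 8.0]
blue [400. 243.] 417.0 [459.1, -418.5, 40.6, 40.1, 50.2]
punch [[560.1 -45.5  20. ]]
gauge [[ 561.4 -149.    20. ]]
anvil [[447.4 -10.3   8. ]]
die [[ 438.3 -140.2    8. ]]
tin [[ 691.8 -152.6   49. ]]
```

View pics/w0.png

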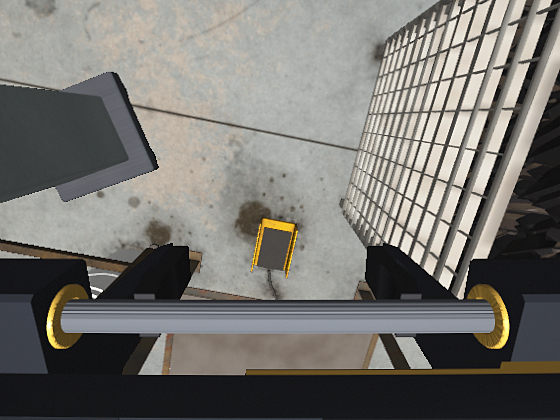

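```bash
cat >> h.py <<'E'
def go(target,yaw):
    """cm shift in tool axes and az so tool-y points at yaw (deg, mod 180), tool down"""
    s=get_state();Rt=q2R(s['orientation']);y=Rt.as_matrix()[:,1]
    cur=np.degrees(np.arctan2(y[1],y[0]))
    d=(yaw-cur+180)%360-180
    print('cur yaw %.1f'%cur,'shift',np.round(Rt.inv().apply(np.array(target)-s['eef_pos'])/10,2),'az %.3f'%np.radians(-d),'tilt',y[2].round(4))
E
python3 -c "
from h import *
go([500,330,260],34);go([500,-170,260],-10)"
```

```text
cur yaw 71.1 shift [-36.62 -17.55  -2.16] az 0.648 tilt -0.001
cur yaw 71.1 shift [-52.81 -64.86  -2.11] az 1.416 tilt -0.001
```

Call:
{"name": "jog_arm", "arguments": {"deltas": [{"tx":-36.6,"ty":-17.5,"tz":-2.1,"az":0.65,"fingers":-1},{"tx":-36.6,"ty":-17.5,"tz":-2.1,"az":0.65},{"tx":-36.6,"ty":-17.5,"tz":-2.1,"az":0.65},{"tx":-36.6,"ty":-17.5,"tz":-2.1,"az":0.65},{"tx":-36.6,"ty":-17.5,"tz":-2.1,"az":0.65},{"tx":-36.6,"ty":-17.5,"tz":-2.1,"az":0.65},{"tx":-52.8,"ty":-64.9,"tz":-2.1,"az":1.416},{"tx":-52.8,"ty":-64.9,"tz":-2.1,"az":1.416},{"tx":-52.8,"ty":-64.9,"tz":-2.1,"az":1.416},{"tx":-52.8,"ty":-64.9,"tz":-2.1,"az":1.416}]}}

```text
$.deltas[0]: bad value
```

```bash
python3 -c "
from h import *
print(get_state()['eef_pos'],get_state()['joint_pos']);go([500,-170,260],-10)"
```

```text
[210.40338293 614.61847926 238.18081593] [-1.30717962  0.53687793 -0.00443485  1.53847591  0.00261484  1.0672763
 -0.07122935]
cur yaw 71.1 shift [-52.81 -64.86  -2.11] az 1.416 tilt -0.001
```

Call:
{"name": "jog_arm", "arguments": {"deltas": [{"tx":-36.6,"ty":-17.5,"tz":-2.1,"ax":0,"ay":0,"az":0.65,"fingers":-1},{"tx":-36.6,"ty":-17.5,"tz":-2.1,"ax":0,"ay":0,"az":0.65,"fingers":-1},{"tx":-36.6,"ty":-17.5,"tz":-2.1,"ax":0,"ay":0,"az":0.65,"fingers":-1},{"tx":-36.6,"ty":-17.5,"tz":-2.1,"ax":0,"ay":0,"az":0.65,"fingers":-1},{"tx":-36.6,"ty":-17.5,"tz":-2.1,"ax":0,"ay":0,"az":0.65,"fingers":-1},{"tx":-36.6,"ty":-17.5,"tz":-2.1,"ax":0,"ay":0,"az":0.65,"fingers":-1}]}}

```text
time: 0.95
eef_pos: [479.0, 351.3, 258.3]
orientation: [0.0, 0.47, 0.882, 0.0]
ft_force: [-0.2, 0.5, 0.0]
grip_width: 88.4
grasp_force: 0.0
```

```bash
python3 -c "
from h import *
print(get_state()['eef_pos'],get_state()['joint_pos']);go([500,-170,260],-10)"
```

```text
[478.95645411 351.26110953 258.2784653 ] [-0.87942301  0.42419162  0.22900381  1.68439408 -0.1083196   1.04516954
 -0.02423664]
cur yaw 33.9 shift [-44.45 -27.31  -0.18] az 0.766 tilt 0.0002
```

Call:
{"name": "jog_arm", "arguments": {"deltas": [{"tx":-44.5,"ty":-27.3,"tz":-0.2,"ax":0,"ay":0,"az":0.766,"fingers":-1},{"tx":-44.5,"ty":-27.3,"tz":-0.2,"ax":0,"ay":0,"az":0.766,"fingers":-1},{"tx":-44.5,"ty":-27.3,"tz":-0.2,"ax":0,"ay":0,"az":0.766,"fingers":-1},{"tx":-44.5,"ty":-27.3,"tz":-0.2,"ax":0,"ay":0,"az":0.766,"fingers":-1},{"tx":-44.5,"ty":-27.3,"tz":-0.2,"ax":0,"ay":0,"az":0.766,"fingers":-1},{"tx":-44.5,"ty":-27.3,"tz":-0.2,"ax":0,"ay":0,"az":0.766,"fingers":-1},{"tx":-44.5,"ty":-27.3,"tz":-0.2,"ax":0,"ay":0,"az":0.766,"fingers":-1},{"tx":-44.5,"ty":-27.3,"tz":-0.2,"ax":0,"ay":0,"az":0.766,"fingers":-1},{"tx":-44.5,"ty":-27.3,"tz":-0.2,"ax":0,"ay":0,"az":0.766,"fingers":-1},{"tx":-44.5,"ty":-27.3,"tz":-0.2,"ax":0,"ay":0,"az":0.766,"fingers":-1}]}}

```text
time: 2.2
eef_pos: [498.7, -170.7, 260.1]
orientation: [0.0, 0.767, 0.641, -0.0]
ft_force: [-0.4, -0.4, 0.1]
grip_width: 88.3
grasp_force: 0.0
```

```bash
python3 -c "
from h import *
s=get_state();print(s['eef_pos'],s['joint_pos']);go([500,-170,260],-10)
c=cam('wrist','w1')
import pickle;pickle.dump(c,open('w1.pkl','wb'))
print(proj(c,[[560,-45,0],[561,-149,20],[447,-10,8],[438,-140,8]]).round())"
```

```text
[ 498.70294223 -170.66041567  260.09071585] [-0.23204088  0.33738647  0.59518882  1.86765954 -0.22125094  1.00234258
  0.27829237]
cur yaw -10.2 shift [0.09 0.12 0.01] az -0.004 tilt 0.0
[[310.  60.]
 [325. 149.]
 [208.  45.]
 [225. 159.]]
```

View pics/w1.png

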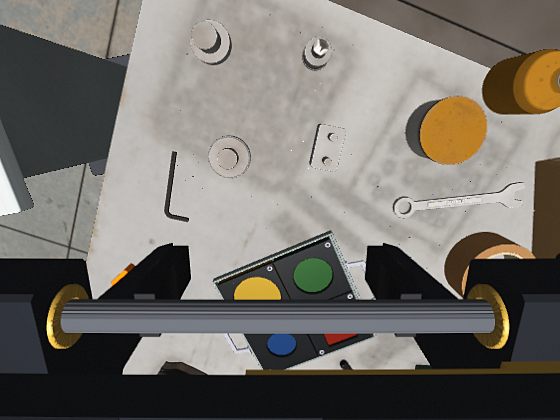

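The wrist view shows the anvil at about (211,43), punch foot (317,57), die (230,156) and gauge (328,147). The tin is to the right at (453,130), clear of them.

```bash
python3 -c "
import cv2
i=cv2.imread('pics/w1.png')[10:190,180:360]
g=cv2.resize(i,None,fx=3.2,fy=3.2,interpolation=cv2.INTER_CUBIC)
g=cv2.convertScaleAbs(g,alpha=1.6,beta=-140)
for k in range(0,180,20):
    cv2.putText(g,str(180+k),(int(k*3.2),8),0,.3,(0,0,255));cv2.line(g,(int(k*3.2),0),(int(k*3.2),5),(0,0,255))
    cv2.putText(g,str(10+k),(0,int(k*3.2)),0,.3,(0,0,255));cv2.line(g,(0,int(k*3.2)),(5,int(k*3.2)),(0,0,255))
cv2.imwrite('pics/w1c.png',g)"
```

```text
(no output)
```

View pics/w1c.png

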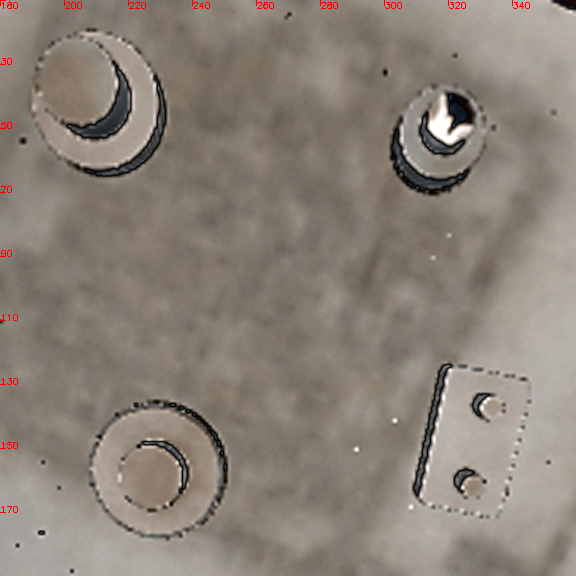

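```bash
python3 -c "
from h import *
import pickle;c=pickle.load(open('w1.pkl','rb'))
f=lambda x,y:(180+x/3.2,10+y/3.2)
print('anvil',ray(c,[f(96,99)],17));print('die',ray(c,[f(156,469)],11));print('punch',ray(c,[f(430,153)],0))
g=ray(c,[f(447,366),f(530,380),f(497,517),f(418,495)],22);print('gauge',g.mean(0),g.round(1))
for a,b in [(0,1),(3,2),(0,3),(1,2)]:
  d=g[b]-g[a];print(np.degrees(np.arctan2(d[1],d[0])),np.linalg.norm(d))
h=cv2.cvtColor(c['image'],cv2.COLOR_RGB2HSV)
ns=nests(c)
for k,cs in ns.items():
  for x in cs:
    w=ray(c,x.reshape(-1,2),9);print(k,x.reshape(-1,2).mean(0).round(),cv2.minAreaRect(w[:,:2].astype(np.float32)))
"
```

```text
anvil [[451.8130543   -8.68332131  17.        ]]
die [[ 443.53151984 -137.85856298   11.        ]]
punch [[565.57978915 -44.01096879   0.        ]]
gauge [ 563.73082076 -147.59340312   22.        ] [[ 558.1 -119.2   22. ]
 [ 587.4 -129.5   22. ]
 [ 568.9 -177.6   22. ]
 [ 540.6 -164.    22. ]]
-19.40573609492103 31.02445671285556
-25.685818018223568 31.387866906802067
-111.36678762059411 48.11478649355414
-111.04168921273939 51.541094998272825
red [339. 337.] ((544.5665893554688, -427.484375), (17.3913631439209, 48.37100601196289), 79.591064453125)
yellow [405. 371.] ((636.1677856445312, -498.10491943359375), (22.569528579711914, 482.994140625), 79.72175598144531)
yellow [491. 316.] ((763.536376953125, -430.66571044921875), (52.866424560546875, 118.68026733398438), 7.528337001800537)
yellow [ 64. 316.] ((160.0367889404297, -320.8742370605469), (118.226318359375, 51.94308853149414), 60.956825256347656)
yellow [257. 291.] ((441.756103515625, -323.3973388671875), (34.452117919921875, 64.93317413330078), 79.75965881347656)
yellow [452. 129.] ((717.90576171875, -157.52212524414062), (77.83191680908203, 77.6403579711914), 39.33055114746094)
yellow [519.  87.] ((800.6470336914062, -118.78713989257812), (89.5043716430664, 71.9405746459961), 2.821892261505127)
green [313. 275.] ((521.4869995117188, -316.8965148925781), (50.46379470825195, 51.24421310424805), 80.58740234375)
blue [281. 343.] ((458.8395080566406, -420.837646484375), (35.14085006713867, 41.46940994262695), 79.70401000976562)
```

```bash
python3 -c "
from h import *
go([443.5,-138,70],-31);go([443.5,-138,6],-31)"
```

```text
cur yaw -10.1 shift [ 2.04 -5.99 19.  ] az 0.365 tilt -0.0004
cur yaw -10.1 shift [ 2.04 -5.99 25.4 ] az 0.365 tilt -0.0004
```

Call:
{"name": "jog_arm", "arguments": {"deltas": [{"tx":2.0,"ty":-6.0,"tz":19,"ax":0,"ay":0,"az":0.365,"fingers":-1},{"tx":2.0,"ty":-6.0,"tz":19,"ax":0,"ay":0,"az":0.365,"fingers":-1},{"tx":2.0,"ty":-6.0,"tz":19,"ax":0,"ay":0,"az":0.365,"fingers":-1},{"tx":2.0,"ty":-6.0,"tz":19,"ax":0,"ay":0,"az":0.365,"fingers":-1},{"tx":2.0,"ty":-6.0,"tz":19,"ax":0,"ay":0,"az":0.365,"fingers":-1}]}}

```text
time: 2.88
eef_pos: [444.5, -138.1, 70.7]
orientation: [-0.0, 0.87, 0.494, 0.0]
ft_force: [1.0, -0.6, 0.6]
grip_width: 88.4
grasp_force: 0.0
```

```bash
python3 -c "
from h import *
print(get_state()['eef_pos']);go([443.5,-138,6],-31)
c=cam('wrist','w2');print(proj(c,[[443.5,-138,28],[443.5,-138,11],[451.8,-8.7,17]]))"
```

```text
[ 444.47559497 -138.12719964   70.72116603]
cur yaw -30.9 shift [-0.04 -0.09  6.47] az 0.003 tilt 0.0002
[[276.10593919 231.80524052]
 [276.16569111 223.2262075 ]
 [171.90632001  34.23254176]]
```

View pics/w2.png

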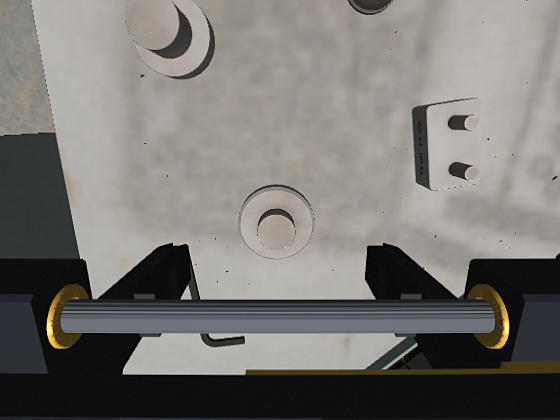

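Die disc is at (276,222) with its boss at (276,231), exactly as predicted. The hex key lies near (200,310), so I check its clearance to the finger.

```bash
python3 -c "
from h import *
c=cam('top');P=ray(c,[(222,272),(235,280),(265,296),(271,284)],3);s=get_state()
print(P.round(1));print(q2R(s['orientation']).inv().apply(P-np.array([443.5,-138,3])).round(1))"
```

```text
[[ 374.8 -122.7    3. ]
 [ 364.  -146.3    3. ]
 [ 343.4 -199.9    3. ]
 [ 364.5 -207.5    3. ]]
[[ -22.1  -66.8   -0.3]
 [ -48.   -63.9   -0.3]
 [-104.6  -54.1   -0.4]
 [-100.2  -32.1   -0.3]]
```

Call:
{"name": "jog_arm", "arguments": {"deltas": [{"tx":0,"ty":-0.1,"tz":4,"ax":0,"ay":0,"az":0,"fingers":-1},{"tx":0,"ty":-0.1,"tz":6.4,"ax":0,"ay":0,"az":0,"fingers":-1},{"tx":0,"ty":-0.1,"tz":6.4,"ax":0,"ay":0,"az":0,"fingers":-1},{"tx":0,"ty":-0.1,"tz":6.4,"ax":0,"ay":0,"az":0,"fingers":1},{"tx":0,"ty":-0.1,"tz":6.4,"ax":0,"ay":0,"az":0,"fingers":1},{"tx":0,"ty":-0.1,"tz":6.4,"ax":0,"ay":0,"az":0,"fingers":1},{"tx":0,"ty":-0.1,"tz":6.4,"ax":0,"ay":0,"az":0,"fingers":1},{"tx":0,"ty":-0.1,"tz":6.4,"ax":0,"ay":0,"az":0,"fingers":1}], "grip_force": 25}}

```text
time: 3.98
eef_pos: [443.0, -138.3, 6.4]
orientation: [0.0, 0.87, 0.493, 0.0]
ft_force: [0.5, 1.0, 5.4]
grip_width: 49.5
grasp_force: 25.0
```

```bash
python3 -c "
from h import *
print(get_state()['eef_pos']);go([443.5,-138,90],-31);go([439.5,-335.5,90],-31)"
```

```text
[ 442.98155556 -138.2588696     6.43615854]
cur yaw -30.9 shift [ 0.05  0.04 -8.36] az 0.001 tilt 0.0005
cur yaw -30.9 shift [-17.1    9.84  -8.36] az 0.001 tilt 0.0005
```

Width 49.5 instead of 52 and 5 N upward means the pads are on the cone. I'll regrip about 2.5 mm lower.

Call:
{"name": "jog_arm", "arguments": {"deltas": [{"tx":0,"ty":0,"tz":0,"ax":0,"ay":0,"az":0,"fingers":-0.4},{"tx":0,"ty":0,"tz":0,"ax":0,"ay":0,"az":0,"fingers":-0.4},{"tx":0,"ty":0,"tz":0.25,"ax":0,"ay":0,"az":0,"fingers":-0.4},{"tx":0,"ty":0,"tz":0.25,"ax":0,"ay":0,"az":0,"fingers":-0.4},{"tx":0,"ty":0,"tz":0.25,"ax":0,"ay":0,"az":0,"fingers":1},{"tx":0,"ty":0,"tz":0.25,"ax":0,"ay":0,"az":0,"fingers":1},{"tx":0,"ty":0,"tz":0.25,"ax":0,"ay":0,"az":0,"fingers":1},{"tx":0,"ty":0,"tz":0.25,"ax":0,"ay":0,"az":0,"fingers":1}], "grip_force": 25}}

```text
time: 4.97
eef_pos: [442.6, -138.3, 3.6]
orientation: [0.0, 0.87, 0.493, -0.0]
ft_force: [-0.4, 0.2, -1.9]
grip_width: 49.9
grasp_force: 25.0
```

```bash
python3 -c "
from h import *
print(get_state()['eef_pos'],get_state()['grip_width'],get_state()['ft_force']);go([443.5,-138,90],-31);go([439.5,-335.5,90],-31)"
```

```text
[ 442.62979099 -138.28840462    3.59447744] 49.897798522243335 [-0.40818805  0.21798425 -1.85385803]
cur yaw -30.9 shift [ 0.07  0.06 -8.64] az 0.001 tilt 0.0
cur yaw -30.9 shift [-17.08   9.87  -8.64] az 0.001 tilt 0.0
```

Call:
{"name": "jog_arm", "arguments": {"deltas": [{"tx":0,"ty":0,"tz":-2,"ax":0,"ay":0,"az":0,"fingers":1},{"tx":0,"ty":0,"tz":-5,"ax":0,"ay":0,"az":0,"fingers":1},{"tx":0,"ty":0,"tz":-8.6,"ax":0,"ay":0,"az":0,"fingers":1},{"tx":-4,"ty":2.3,"tz":-8.6,"ax":0,"ay":0,"az":0,"fingers":1},{"tx":-8.5,"ty":5,"tz":-8.6,"ax":0,"ay":0,"az":0,"fingers":1},{"tx":-13,"ty":7.5,"tz":-8.6,"ax":0,"ay":0,"az":0,"fingers":1},{"tx":-17.1,"ty":9.9,"tz":-8.6,"ax":0,"ay":0,"az":0,"fingers":1},{"tx":-17.1,"ty":9.9,"tz":-8.6,"ax":0,"ay":0,"az":0,"fingers":1},{"tx":-17.1,"ty":9.9,"tz":-8.6,"ax":0,"ay":0,"az":0,"fingers":1}], "grip_force": 30}}

```text
time: 6.1
eef_pos: [439.4, -334.9, 89.2]
orientation: [-0.001, 0.87, 0.493, -0.0]
ft_force: [-1.0, 0.1, -1.7]
grip_width: 49.6
grasp_force: 30.0
```

```bash
python3 -c "
from h import *
print(get_state()['eef_pos'],get_state()['grip_width'],get_state()['ft_force']);go([439.5,-335.5,20],-31)
c=cam('wrist','w3');p=get_state()['eef_pos'];print(p,proj(c,[p+[0,0,-3.6],p+[0,0,24.4],[439.5,-335.5,9]]))
for k,cs in nests(c).items():
  for x in cs:
    w=ray(c,x.reshape(-1,2),9);print(k,x.reshape(-1,2).mean(0).round(),cv2.minAreaRect(w[:,:2].astype(np.float32)))
"
```

```text
[ 439.36612761 -334.8799753    89.18556054] 49.620216458187954 [-1.00356287  0.06079075 -1.68763484]
cur yaw -30.9 shift [-0.05  0.05  6.92] az 0.001 tilt -0.0014
[ 439.64180052 -334.21222444   89.17033534] [[277.48878809 256.06087287]
 [277.49990103 283.36929533]
 [278.19797553 214.57379256]]
red [439. 215.] ((541.763671875, -398.1986083984375), (44.671875, 63.330711364746094), 13.771677017211914)
yellow [347. 371.] ((420.2959289550781, -486.151123046875), (12.99981689453125, 338.2580261230469), 58.969154357910156)
yellow [411. 316.] ((487.0754699707031, -466.9726257324219), (62.55350112915039, 20.86166000366211), 70.45658874511719)
yellow [142. 318.] ((299.9349365234375, -354.9639892578125), (62.72895431518555, 20.63106918334961), 46.683929443359375)
yellow [ 39. 262.] ((259.1306457519531, -269.41424560546875), (39.18305969238281, 24.327545166015625), 1.0587315559387207)
yellow [278. 201.] ((445.0210876464844, -325.7159729003906), (42.79544448852539, 66.36553192138672), 58.33683776855469)
```

View pics/w3.png

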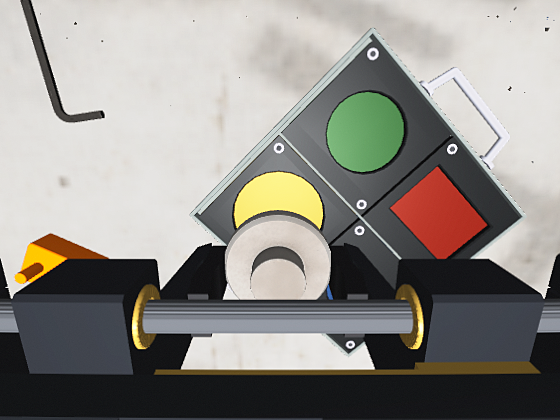

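Die is held level at (278,262), and the yellow recess is right below it. I'll lower to 15 mm and release just above the floor.

Call:
{"name": "jog_arm", "arguments": {"deltas": [{"tx":-0.05,"ty":0.05,"tz":3.5,"ax":0,"ay":0,"az":0,"fingers":1},{"tx":-0.05,"ty":0.05,"tz":6.2,"ax":0,"ay":0,"az":0,"fingers":1},{"tx":-0.05,"ty":0.05,"tz":7.4,"ax":0,"ay":0,"az":0,"fingers":1},{"tx":-0.05,"ty":0.05,"tz":7.4,"ax":0,"ay":0,"az":0,"fingers":1},{"tx":-0.05,"ty":0.05,"tz":7.4,"ax":0,"ay":0,"az":0,"fingers":1}]}}

```text
time: 6.78
eef_pos: [440.4, -336.3, 16.1]
orientation: [0.0, 0.87, 0.493, 0.0]
ft_force: [0.3, -0.5, -1.6]
grip_width: 49.6
grasp_force: 30.0
```

```bash
python3 -c "
from h import *
print(get_state()['eef_pos'],get_state()['grip_width'],get_state()['ft_force']);go([439.5,-335.5,14.5],-31)"
```

```text
[ 440.37986558 -336.30032973   16.12159068] 49.58462585517053 [ 0.31640904 -0.45777313 -1.58207853]
cur yaw -30.9 shift [ 0.02 -0.12  0.16] az 0.002 tilt 0.0009
```

Call:
{"name": "jog_arm", "arguments": {"deltas": [{"tx":0,"ty":-0.1,"tz":0.15,"ax":0,"ay":0,"az":0,"fingers":1},{"tx":0,"ty":-0.1,"tz":0.15,"ax":0,"ay":0,"az":0,"fingers":1},{"tx":0,"ty":-0.1,"tz":0.15,"ax":0,"ay":0,"az":0,"fingers":-0.5},{"tx":0,"ty":-0.1,"tz":0.15,"ax":0,"ay":0,"az":0,"fingers":-0.5},{"tx":0,"ty":-0.1,"tz":0.15,"ax":0,"ay":0,"az":0,"fingers":-0.5},{"tx":0,"ty":-0.1,"tz":-3,"ax":0,"ay":0,"az":0,"fingers":-0.5},{"tx":0,"ty":-0.1,"tz":-8,"ax":0,"ay":0,"az":0,"fingers":-1},{"tx":0,"ty":-0.1,"tz":-8,"ax":0,"ay":0,"az":0,"fingers":-1}]}}

```text
time: 7.78
eef_pos: [440.3, -337.2, 98.3]
orientation: [0.002, 0.87, 0.493, 0.001]
ft_force: [0.0, 0.7, -0.3]
grip_width: 83.9
grasp_force: 0.0
```

```bash
python3 -c "
from h import *
print(get_state()['eef_pos'],get_state()['grip_width'],get_state()['ft_force'])
go([451.8,-8.7,110],-31);go([451.8,-8.7,70],-31)
c=cam('wrist','w4');print(proj(c,[[439.5,-335.5,20],[439.5,-335.5,37]]))"
```

```text
[ 440.25655531 -337.23459979   98.32089594] 83.88046157817647 [ 0.03098137  0.6627378  -0.34000057]
cur yaw -31.0 shift [ 28.77 -15.9   -1.25] az 0.001 tilt 0.0047
cur yaw -31.0 shift [ 28.77 -15.92   2.75] az 0.001 tilt 0.0047
[[274.866672   213.20214132]
 [274.82647544 220.36267317]]
```

View pics/w4.png

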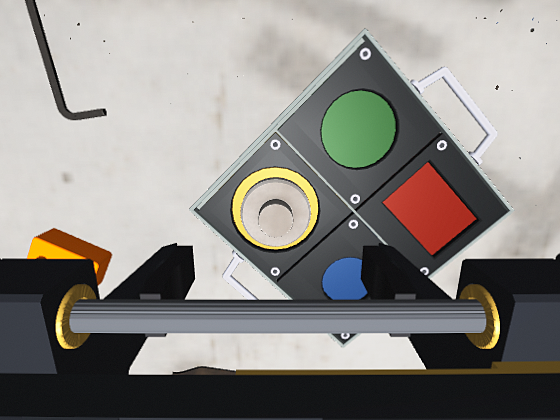

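The die sits concentric in the yellow recess at (276,210). The anvil is next.

Call:
{"name": "jog_arm", "arguments": {"deltas": [{"tx":28.8,"ty":-15.9,"tz":-1.2,"ax":0,"ay":0,"az":0,"fingers":-1},{"tx":28.8,"ty":-15.9,"tz":-1.2,"ax":0,"ay":0,"az":0,"fingers":-1},{"tx":28.8,"ty":-15.9,"tz":-1.2,"ax":0,"ay":0,"az":0,"fingers":-1},{"tx":28.8,"ty":-15.9,"tz":-1.2,"ax":0,"ay":0,"az":0,"fingers":-1},{"tx":28.8,"ty":-15.9,"tz":-1.2,"ax":0,"ay":0,"az":0,"fingers":-1},{"tx":28.8,"ty":-15.9,"tz":-1.2,"ax":0,"ay":0,"az":0,"fingers":-1},{"tx":28.8,"ty":-15.9,"tz":2.7,"ax":0,"ay":0,"az":0,"fingers":-1},{"tx":28.8,"ty":-15.9,"tz":2.7,"ax":0,"ay":0,"az":0,"fingers":-1},{"tx":28.8,"ty":-15.9,"tz":2.7,"ax":0,"ay":0,"az":0,"fingers":-1}]}}

```text
time: 8.95
eef_pos: [450.1, -8.0, 68.7]
orientation: [-0.0, 0.87, 0.492, -0.001]
ft_force: [0.2, -0.4, -0.0]
grip_width: 88.3
grasp_force: 0.0
```

```bash
python3 -c "
from h import *
print(get_state()['eef_pos'],get_state()['grip_width'],get_state()['ft_force'])
go([451.8,-8.7,6],-31)
c=cam('wrist','w5');print(proj(c,[[451.8,-8.7,52],[451.8,-8.7,17],[451.8,-8.7,0]]))"
```

```text
[450.1286187   -7.95048325  68.66701107] 88.32938518892912 [ 0.2146802  -0.37708182 -0.03789311]
cur yaw -31.0 shift [0.03 0.19 6.27] az -0.000 tilt -0.0009
[[280.95984946 246.9639116 ]
 [280.36771115 226.11045144]
 [280.14365004 218.22235375]]
```

View pics/w5.png

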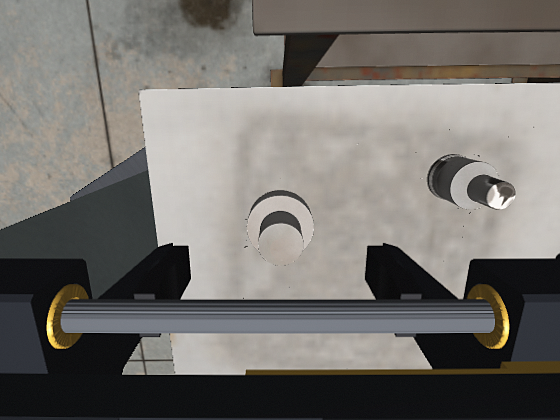

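Anvil disc is at (280,228), between the fingers as predicted. Punch stands upright at right, foot about (452,180).

Call:
{"name": "jog_arm", "arguments": {"deltas": [{"tx":0,"ty":0.2,"tz":4,"ax":0,"ay":0,"az":0,"fingers":-1},{"tx":0,"ty":0.2,"tz":6.15,"ax":0,"ay":0,"az":0,"fingers":-1},{"tx":0,"ty":0.2,"tz":6.15,"ax":0,"ay":0,"az":0,"fingers":-1},{"tx":0,"ty":0.2,"tz":6.15,"ax":0,"ay":0,"az":0,"fingers":1},{"tx":0,"ty":0.2,"tz":6.15,"ax":0,"ay":0,"az":0,"fingers":1},{"tx":0,"ty":0.2,"tz":6.15,"ax":0,"ay":0,"az":0,"fingers":1},{"tx":0,"ty":0.2,"tz":6.15,"ax":0,"ay":0,"az":0,"fingers":1},{"tx":0,"ty":0.2,"tz":6.15,"ax":0,"ay":0,"az":0,"fingers":1}], "grip_force": 25}}

```text
time: 10.0
eef_pos: [452.4, -8.2, 7.2]
orientation: [-0.0, 0.87, 0.493, 0.0]
ft_force: [-0.7, -0.5, 3.4]
grip_width: 42.4
grasp_force: 25.0
```

```bash
python3 -c "
from h import *
print(get_state()['eef_pos'],get_state()['grip_width'],get_state()['ft_force'])
go([451.8,-8.7,120],-31);go([521,-316.5,100],-31)"
```

```text
[452.42937245  -8.15162028   7.23625097] 42.410551979804616 [-0.70015388 -0.49554953  3.39303744]
cur yaw -30.9 shift [ -0.08  -0.03 -11.28] az 0.001 tilt 0.0
cur yaw -30.9 shift [-22.92  21.73  -9.28] az 0.001 tilt 0.0
```

Call:
{"name": "jog_arm", "arguments": {"deltas": [{"tx":0,"ty":0,"tz":0,"ax":0,"ay":0,"az":0,"fingers":-0.2},{"tx":0,"ty":0,"tz":0.2,"ax":0,"ay":0,"az":0,"fingers":-0.2},{"tx":0,"ty":0,"tz":0.2,"ax":0,"ay":0,"az":0,"fingers":-0.2},{"tx":0,"ty":0,"tz":0.2,"ax":0,"ay":0,"az":0,"fingers":1},{"tx":0,"ty":0,"tz":0.2,"ax":0,"ay":0,"az":0,"fingers":1},{"tx":0,"ty":0,"tz":0.2,"ax":0,"ay":0,"az":0,"fingers":1},{"tx":0,"ty":0,"tz":0.2,"ax":0,"ay":0,"az":0,"fingers":1}], "grip_force": 25}}

```text
time: 10.88
eef_pos: [452.3, -8.2, 5.1]
orientation: [-0.0, 0.87, 0.493, -0.0]
ft_force: [0.8, -0.2, -2.3]
grip_width: 42.4
grasp_force: 25.0
```

```bash
python3 -c "
from h import *
print(get_state()['eef_pos'],get_state()['grip_width'],get_state()['ft_force'])
go([451.8,-8.7,110],-31);go([521,-316.5,110],-31)"
```

```text
[452.31075118  -8.23533169   5.08239641] 42.40414894711489 [ 0.76164545 -0.15528433 -2.34740863]
cur yaw -30.9 shift [ -0.07  -0.02 -10.49] az 0.001 tilt -0.0001
cur yaw -30.9 shift [-22.91  21.74 -10.49] az 0.001 tilt -0.0001
```

Call:
{"name": "jog_arm", "arguments": {"deltas": [{"tx":0,"ty":0,"tz":-3,"ax":0,"ay":0,"az":0,"fingers":1},{"tx":0,"ty":0,"tz":-8,"ax":0,"ay":0,"az":0,"fingers":1},{"tx":-4,"ty":4,"tz":-10.5,"ax":0,"ay":0,"az":0,"fingers":1},{"tx":-8,"ty":8,"tz":-10.5,"ax":0,"ay":0,"az":0,"fingers":1},{"tx":-12,"ty":12,"tz":-10.5,"ax":0,"ay":0,"az":0,"fingers":1},{"tx":-16,"ty":15.5,"tz":-10.5,"ax":0,"ay":0,"az":0,"fingers":1},{"tx":-20,"ty":19,"tz":-10.5,"ax":0,"ay":0,"az":0,"fingers":1},{"tx":-22.9,"ty":21.7,"tz":-10.5,"ax":0,"ay":0,"az":0,"fingers":1},{"tx":-22.9,"ty":21.7,"tz":-8,"ax":0,"ay":0,"az":0,"fingers":1},{"tx":-22.9,"ty":21.7,"tz":-7,"ax":0,"ay":0,"az":0,"fingers":1}], "grip_force": 30}}

```text
time: 12.12
eef_pos: [519.6, -315.7, 73.5]
orientation: [-0.001, 0.87, 0.493, -0.001]
ft_force: [-0.9, 0.4, -2.0]
grip_width: 42.5
grasp_force: 30.0
```

```bash
python3 -c "
from h import *
print(get_state()['eef_pos'],get_state()['grip_width'],get_state()['ft_force'])
go([521,-316.5,15.5],-31)"
```

```text
[ 519.64989452 -315.65862101   73.52297605] 42.51956912195405 [-0.85316601  0.44177419 -2.02958944]
cur yaw -31.0 shift [-0.    0.18  5.8 ] az 0.001 tilt -0.0029
```

Call:
{"name": "jog_arm", "arguments": {"deltas": [{"tx":0,"ty":0.15,"tz":3,"ax":0,"ay":0,"az":0,"fingers":1},{"tx":0,"ty":0.15,"tz":5,"ax":0,"ay":0,"az":0,"fingers":1},{"tx":0,"ty":0.15,"tz":5.75,"ax":0,"ay":0,"az":0,"fingers":1},{"tx":0,"ty":0.15,"tz":5.75,"ax":0,"ay":0,"az":0,"fingers":1},{"tx":0,"ty":0.15,"tz":5.75,"ax":0,"ay":0,"az":0,"fingers":1}]}}

```text
time: 12.75
eef_pos: [522.6, -317.4, 18.5]
orientation: [0.001, 0.87, 0.493, 0.0]
ft_force: [-0.4, -0.6, -0.6]
grip_width: 42.6
grasp_force: 30.0
```

```bash
python3 -c "
from h import *
print(get_state()['eef_pos'],get_state()['grip_width'],get_state()['ft_force'])
go([521,-316.5,15],-31)"
```

```text
[ 522.63413258 -317.38677098   18.48407532] 42.572474340337415 [-0.37507467 -0.58833167 -0.61181435]
cur yaw -30.9 shift [-0.01 -0.19  0.35] az 0.001 tilt 0.0014
```

Call:
{"name": "jog_arm", "arguments": {"deltas": [{"tx":0,"ty":-0.05,"tz":0.1,"ax":0,"ay":0,"az":0,"fingers":1},{"tx":0,"ty":-0.05,"tz":0.1,"ax":0,"ay":0,"az":0,"fingers":1}]}}

```text
time: 13.0
eef_pos: [521.8, -316.8, 17.0]
orientation: [0.0, 0.87, 0.493, 0.0]
ft_force: [-0.0, -0.2, -1.1]
grip_width: 42.6
grasp_force: 30.0
```

```bash
python3 -c "
from h import *
print(get_state()['eef_pos'],get_state()['grip_width'],get_state()['ft_force'])
go([521,-316.5,15],-31)"
```

```text
[ 521.79665583 -316.82323735   16.97087396] 42.58781037143281 [-0.0353659  -0.15175817 -1.05392196]
cur yaw -30.9 shift [-0.01 -0.09  0.2 ] az 0.001 tilt 0.0005
```

Call:
{"name": "jog_arm", "arguments": {"deltas": [{"tx":0,"ty":-0.05,"tz":0.15,"ax":0,"ay":0,"az":0,"fingers":1},{"tx":0,"ty":-0.05,"tz":0.15,"ax":0,"ay":0,"az":0,"fingers":1},{"tx":0,"ty":-0.05,"tz":0.15,"ax":0,"ay":0,"az":0,"fingers":-0.4},{"tx":0,"ty":-0.05,"tz":0.15,"ax":0,"ay":0,"az":0,"fingers":-0.4},{"tx":0,"ty":-0.05,"tz":0.15,"ax":0,"ay":0,"az":0,"fingers":-0.4},{"tx":0,"ty":-0.05,"tz":-3,"ax":0,"ay":0,"az":0,"fingers":-0.4},{"tx":0,"ty":-0.05,"tz":-8,"ax":0,"ay":0,"az":0,"fingers":-1},{"tx":0,"ty":-0.05,"tz":-10,"ax":0,"ay":0,"az":0,"fingers":-1}]}}

```text
time: 14.0
eef_pos: [522.3, -317.5, 119.3]
orientation: [0.002, 0.87, 0.493, 0.001]
ft_force: [-0.4, -0.4, -0.2]
grip_width: 79.2
grasp_force: 0.0
```

```bash
python3 -c "
from h import *
print(get_state()['eef_pos'],get_state()['grip_width'],get_state()['ft_force'])
cam('wrist','w6');go([565.6,-44,120],-31);go([565.6,-44,80],-31)"
```

```text
[ 522.29101321 -317.50380075  119.287765  ] 79.16412107097712 [-0.38879745 -0.40057685 -0.23121992]
cur yaw -31.0 shift [ 2.568e+01 -1.042e+01  2.000e-02] az 0.001 tilt 0.0054
cur yaw -31.0 shift [ 25.67 -10.44   4.02] az 0.001 tilt 0.0054
```

View pics/w6.png

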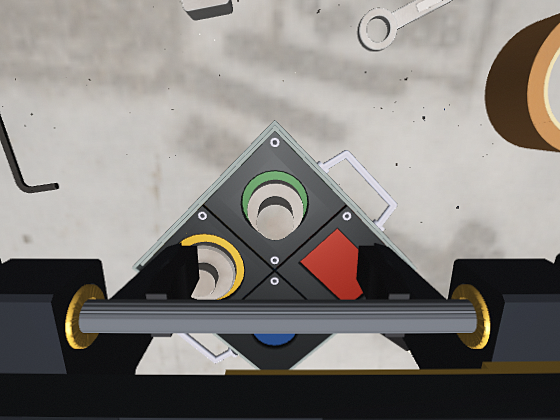

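The anvil is seated in green at (275,205), upright. On to the punch.

Call:
{"name": "jog_arm", "arguments": {"deltas": [{"tx":25.7,"ty":-10.4,"tz":0,"ax":0,"ay":0,"az":0,"fingers":-1},{"tx":25.7,"ty":-10.4,"tz":0,"ax":0,"ay":0,"az":0,"fingers":-1},{"tx":25.7,"ty":-10.4,"tz":0,"ax":0,"ay":0,"az":0,"fingers":-1},{"tx":25.7,"ty":-10.4,"tz":0,"ax":0,"ay":0,"az":0,"fingers":-1},{"tx":25.7,"ty":-10.4,"tz":0,"ax":0,"ay":0,"az":0,"fingers":-1},{"tx":25.7,"ty":-10.4,"tz":0,"ax":0,"ay":0,"az":0,"fingers":-1},{"tx":25.7,"ty":-10.4,"tz":4,"ax":0,"ay":0,"az":0,"fingers":-1},{"tx":25.7,"ty":-10.4,"tz":4,"ax":0,"ay":0,"az":0,"fingers":-1},{"tx":25.7,"ty":-10.4,"tz":4,"ax":0,"ay":0,"az":0,"fingers":-1}]}}

```text
time: 15.18
eef_pos: [564.1, -44.3, 77.2]
orientation: [0.0, 0.871, 0.492, -0.0]
ft_force: [0.9, 0.8, 0.5]
grip_width: 88.1
grasp_force: 0.0
```

```bash
python3 -c "
from h import *
print(get_state()['eef_pos'],get_state()['grip_width'],get_state()['ft_force'])
go([565.6,-44,10],-31)
c=cam('wrist','w7');print(proj(c,[[565.6,-44,55],[565.6,-44,30],[565.6,-44,0]]))"
```

```text
[564.09654065 -44.25422206  77.16535731] 88.05002180894698 [0.88162503 0.80186439 0.45887157]
cur yaw -31.1 shift [0.1  0.11 6.72] az -0.001 tilt 0.0004
[[279.63472533 241.91905257]
 [279.30564245 227.30208239]
 [278.99993934 213.72706108]]
```

View pics/w7.png

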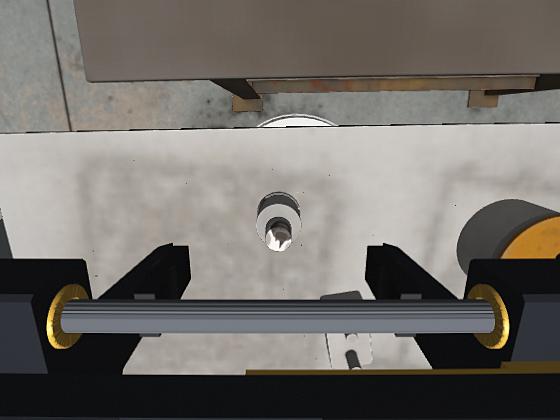

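Punch foot is at (279,212), as predicted, and the tin is well to the right at (510,240). Descending.

Call:
{"name": "jog_arm", "arguments": {"deltas": [{"tx":0.1,"ty":0.1,"tz":4,"ax":0,"ay":0,"az":0,"fingers":-1},{"tx":0.1,"ty":0.1,"tz":6.7,"ax":0,"ay":0,"az":0,"fingers":-1},{"tx":0.1,"ty":0.1,"tz":6.7,"ax":0,"ay":0,"az":0,"fingers":-0.2},{"tx":0.1,"ty":0.1,"tz":6.7,"ax":0,"ay":0,"az":0,"fingers":1},{"tx":0.1,"ty":0.1,"tz":6.7,"ax":0,"ay":0,"az":0,"fingers":1},{"tx":0.1,"ty":0.1,"tz":6.7,"ax":0,"ay":0,"az":0,"fingers":1},{"tx":0.1,"ty":0.1,"tz":6.7,"ax":0,"ay":0,"az":0,"fingers":1},{"tx":0.1,"ty":0.1,"tz":6.7,"ax":0,"ay":0,"az":0,"fingers":1}], "grip_force": 25}}

```text
time: 16.23
eef_pos: [565.6, -42.2, 9.8]
orientation: [0.0, 0.87, 0.493, 0.0]
ft_force: [0.1, 0.1, -0.4]
grip_width: 30.4
grasp_force: 0.0
```

```bash
python3 -c "
from h import *
print(get_state()['eef_pos'],get_state()['grip_width'],get_state()['ft_force'])
go([459.3,-419,130],-31)"
```

```text
[565.56510042 -42.24018919   9.75648284] 30.389641487404443 [ 0.12513293  0.12226057 -0.43447428]
cur yaw -30.9 shift [-37.78  10.25 -12.03] az 0.001 tilt 0.0002
```

Call:
{"name": "jog_arm", "arguments": {"deltas": [{"tx":0,"ty":0,"tz":0,"ax":0,"ay":0,"az":0,"fingers":1},{"tx":0,"ty":0,"tz":0,"ax":0,"ay":0,"az":0,"fingers":1},{"tx":0,"ty":0,"tz":-2,"ax":0,"ay":0,"az":0,"fingers":1}], "grip_force": 30}}

```text
time: 16.6
eef_pos: [564.1, -42.1, 29.1]
orientation: [-0.001, 0.87, 0.493, -0.001]
ft_force: [0.0, 0.2, -1.1]
grip_width: 27.5
grasp_force: 29.7
```

```bash
python3 -c "
from h import *
print(get_state()['eef_pos'],get_state()['grip_width'],get_state()['ft_force'])
go([459.5,-418.5,125],-31)"
```

```text
[564.1246751  -42.14970603  29.07192893] 27.45533688892482 [ 0.0445516   0.19902187 -1.13389213]
cur yaw -30.9 shift [-37.67  10.35  -9.56] az 0.001 tilt -0.0028
```

Gripped (27.5 mm on the body). Carrying it to blue.

Call:
{"name": "jog_arm", "arguments": {"deltas": [{"tx":0,"ty":0,"tz":-5,"ax":0,"ay":0,"az":0,"fingers":1},{"tx":-4,"ty":1.1,"tz":-9.5,"ax":0,"ay":0,"az":0,"fingers":1},{"tx":-9,"ty":2.5,"tz":-9.5,"ax":0,"ay":0,"az":0,"fingers":1},{"tx":-14,"ty":3.8,"tz":-9.5,"ax":0,"ay":0,"az":0,"fingers":1},{"tx":-19,"ty":5.2,"tz":-9.5,"ax":0,"ay":0,"az":0,"fingers":1},{"tx":-24,"ty":6.6,"tz":-9.5,"ax":0,"ay":0,"az":0,"fingers":1},{"tx":-29,"ty":8,"tz":-9.5,"ax":0,"ay":0,"az":0,"fingers":1},{"tx":-34,"ty":9.3,"tz":-9.5,"ax":0,"ay":0,"az":0,"fingers":1},{"tx":-37.7,"ty":10.3,"tz":-9.5,"ax":0,"ay":0,"az":0,"fingers":1},{"tx":-37.7,"ty":10.3,"tz":-9.5,"ax":0,"ay":0,"az":0,"fingers":1}]}}

```text
time: 17.85
eef_pos: [457.5, -422.7, 126.1]
orientation: [0.001, 0.872, 0.49, -0.001]
ft_force: [0.2, 0.7, -0.4]
grip_width: 27.7
grasp_force: 29.7
```

Call:
{"name": "jog_arm", "arguments": {"deltas": [{"tx":0,"ty":0,"tz":2,"ax":0,"ay":0,"az":0,"fingers":1},{"tx":0,"ty":0,"tz":4,"ax":0,"ay":0,"az":0,"fingers":1},{"tx":0,"ty":0,"tz":4,"ax":0,"ay":0,"az":0,"fingers":1},{"tx":0,"ty":0,"tz":4,"ax":0,"ay":0,"az":0,"fingers":1}]}}

```text
time: 18.35
eef_pos: [460.2, -418.2, 84.4]
orientation: [-0.0, 0.87, 0.493, -0.0]
ft_force: [0.0, -0.0, -0.5]
grip_width: 27.6
grasp_force: 29.7
```

```bash
python3 -c "
from h import *
s=get_state();print(s['eef_pos'],s['grip_width'],s['ft_force'])
go([459.5,-418.5,20],-31)
c=cam('wrist','w8');p=s['eef_pos'];print(proj(c,[p+[0,0,45],p+[0,0,-10],[459.5,-418.5,9]]))"
```

```text
[ 460.18408371 -418.18024515   84.41723604] 27.58406207848727 [ 0.00377197 -0.00539983 -0.45594333]
cur yaw -30.9 shift [-0.06 -0.04  6.44] az 0.002 tilt -0.0005
[[277.91404007 313.29864189]
 [277.67010198 252.27562416]
 [276.94433834 216.61307761]]
```

View pics/w8.png

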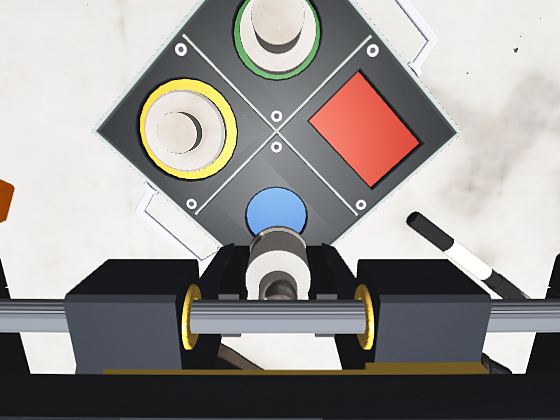

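Punch is held upright at (278,265) and the blue recess centre is at (277,215), matching the prediction. Lowering.

Call:
{"name": "jog_arm", "arguments": {"deltas": [{"tx":0,"ty":0,"tz":3,"ax":0,"ay":0,"az":0,"fingers":1},{"tx":0,"ty":0,"tz":5.5,"ax":0,"ay":0,"az":0,"fingers":1},{"tx":0,"ty":0,"tz":6.4,"ax":0,"ay":0,"az":0,"fingers":1},{"tx":0,"ty":0,"tz":6.4,"ax":0,"ay":0,"az":0,"fingers":1},{"tx":0,"ty":0,"tz":6.4,"ax":0,"ay":0,"az":0,"fingers":1},{"tx":0,"ty":0,"tz":6.4,"ax":0,"ay":0,"az":0,"fingers":1}]}}

```text
time: 19.15
eef_pos: [460.6, -419.0, 21.6]
orientation: [0.001, 0.87, 0.493, 0.0]
ft_force: [-0.7, -0.3, -1.5]
grip_width: 27.3
grasp_force: 29.7
```

```bash
python3 -c "
from h import *
s=get_state();print(s['eef_pos'],s['grip_width'],s['ft_force'])
go([459.5,-418.5,19],-31)"
```

```text
[ 460.55274365 -419.04904226   21.57985947] 27.30871410791004 [-0.65720912 -0.30736543 -1.46215923]
cur yaw -30.9 shift [-0.01 -0.12  0.26] az 0.001 tilt 0.0016
```

Call:
{"name": "jog_arm", "arguments": {"deltas": [{"tx":0,"ty":-0.05,"tz":0.15,"ax":0,"ay":0,"az":0,"fingers":1},{"tx":0,"ty":-0.05,"tz":0.2,"ax":0,"ay":0,"az":0,"fingers":1},{"tx":0,"ty":-0.05,"tz":0.2,"ax":0,"ay":0,"az":0,"fingers":1},{"tx":0,"ty":-0.05,"tz":0.2,"ax":0,"ay":0,"az":0,"fingers":-0.1},{"tx":0,"ty":-0.05,"tz":0.2,"ax":0,"ay":0,"az":0,"fingers":-0.1},{"tx":0,"ty":-0.05,"tz":0.2,"ax":0,"ay":0,"az":0,"fingers":-0.1},{"tx":0,"ty":-0.05,"tz":-3,"ax":0,"ay":0,"az":0,"fingers":-0.1},{"tx":0,"ty":-0.05,"tz":-8,"ax":0,"ay":0,"az":0,"fingers":-0.5},{"tx":0,"ty":-0.05,"tz":-11,"ax":0,"ay":0,"az":0,"fingers":-1}]}}

```text
time: 20.27
eef_pos: [460.1, -419.1, 133.0]
orientation: [0.001, 0.87, 0.493, 0.0]
ft_force: [0.1, 1.0, 0.1]
grip_width: 66.4
grasp_force: 0.0
```

```bash
python3 -c "
from h import *
s=get_state();print(s['eef_pos'],s['grip_width'],s['ft_force'],s['joint_pos'])
go([563.7,-147.6,130],-21.5);go([563.7,-147.6,80],-21.5);cam('wrist','w9')"
```

```text
[ 460.06233899 -419.09038501  132.95041144] 66.44444041452114 [0.11669174 0.96771664 0.10766392] [ 0.26749053  0.68352601  0.577263    1.72220387 -0.46614057  0.8739042
  0.50624956]
cur yaw -31.0 shift [28.61 -5.08  0.27] az -0.165 tilt 0.0024
cur yaw -31.0 shift [28.62 -5.09  5.27] az -0.165 tilt 0.0024
```

View pics/w9.png

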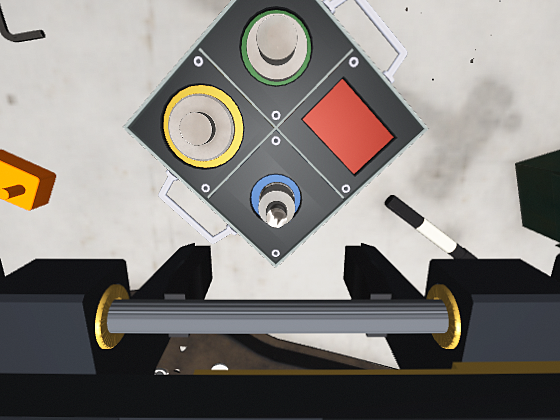

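The punch stands in blue at (276,200), and the die and anvil are still in their nests. Last is the gauge block.

Call:
{"name": "jog_arm", "arguments": {"deltas": [{"tx":28.6,"ty":-5.1,"tz":0,"ax":0,"ay":0,"az":-0.165,"fingers":-1},{"tx":28.6,"ty":-5.1,"tz":0,"ax":0,"ay":0,"az":-0.165,"fingers":-1},{"tx":28.6,"ty":-5.1,"tz":0,"ax":0,"ay":0,"az":-0.165,"fingers":-1},{"tx":28.6,"ty":-5.1,"tz":0,"ax":0,"ay":0,"az":-0.165,"fingers":-1},{"tx":28.6,"ty":-5.1,"tz":0,"ax":0,"ay":0,"az":-0.165,"fingers":-1},{"tx":28.6,"ty":-5.1,"tz":0,"ax":0,"ay":0,"az":-0.165,"fingers":-1},{"tx":28.6,"ty":-5.1,"tz":5,"ax":0,"ay":0,"az":-0.165,"fingers":-1},{"tx":28.6,"ty":-5.1,"tz":5,"ax":0,"ay":0,"az":-0.165,"fingers":-1},{"tx":28.6,"ty":-5.1,"tz":5,"ax":0,"ay":0,"az":-0.165,"fingers":-1}]}}

```text
time: 21.45
eef_pos: [563.0, -148.2, 81.7]
orientation: [0.0, 0.827, 0.562, 0.0]
ft_force: [0.8, 0.2, -0.8]
grip_width: 88.0
grasp_force: 0.0
```

```bash
python3 -c "
from h import *
s=get_state();print(s['eef_pos'],s['grip_width'],s['ft_force'])
go([563.7,-147.6,7],-21.5)
c=cam('wrist','w10')
u=R.from_euler('z',-21.5,degrees=True)
print(proj(c,np.array([563.7,-147.6,22])+u.apply([[16,26,0],[-16,26,0],[-16,-26,0],[16,-26,0]])).round())
g=cv2.GaussianBlur(c['image'],(3,3),0);e=cv2.Canny(g,25,60)[:245,190:370]
for l in cv2.HoughLinesP(e,1,np.pi/360,15,minLineLength=18,maxLineGap=6)[:,0]: print(l+[190,0,190,0],ray(c,(l+[190,0,190,0]).reshape(2,2),22)[:,:2].round(1).tolist())"
```

```text
[ 562.98531074 -148.20199197   81.68082974] 88.00093869972781 [ 0.80031375  0.19438992 -0.81774884]
cur yaw -21.6 shift [0.09 0.04 7.47] az -0.001 tilt 0.0008
[[302. 184.]
 [254. 184.]
 [255. 257.]
 [301. 257.]]
[301 205 301 184] [[582.2, -142.4], [587.2, -129.0]]
[257 179 289 178] [[561.5, -115.2], [581.3, -122.3]]
[254 184 255 218] [[558.4, -117.6], [550.0, -139.5]]
[303 206 303 187] [[583.2, -143.6], [587.7, -131.3]]
[258 184 282 184] [[560.9, -118.5], [575.5, -124.4]]
[302 244 302 221] [[573.0, -169.0], [578.9, -153.2]]
[255 182 255 200] [[559.5, -116.6], [554.8, -127.8]]
[273 199 278 217] [[566.3, -131.6], [564.7, -144.6]]
[272 215 273 197] [[561.5, -141.8], [566.8, -130.4]]
```

The block edges (columns 255 and 302, row 184) match the prediction exactly. Grasping.

Call:
{"name": "jog_arm", "arguments": {"deltas": [{"tx":0.05,"ty":0,"tz":4,"ax":0,"ay":0,"az":0,"fingers":-1},{"tx":0.05,"ty":0,"tz":7.4,"ax":0,"ay":0,"az":0,"fingers":-1},{"tx":0.05,"ty":0,"tz":7.4,"ax":0,"ay":0,"az":0,"fingers":-0.2},{"tx":0.05,"ty":0,"tz":7.4,"ax":0,"ay":0,"az":0,"fingers":1},{"tx":0.05,"ty":0,"tz":7.4,"ax":0,"ay":0,"az":0,"fingers":1},{"tx":0.05,"ty":0,"tz":7.4,"ax":0,"ay":0,"az":0,"fingers":1},{"tx":0.05,"ty":0,"tz":7.4,"ax":0,"ay":0,"az":0,"fingers":1},{"tx":0.05,"ty":0,"tz":7.4,"ax":0,"ay":0,"az":0,"fingers":1},{"tx":0.05,"ty":0,"tz":7.4,"ax":0,"ay":0,"az":0,"fingers":1},{"tx":0.05,"ty":0,"tz":7.4,"ax":0,"ay":0,"az":0,"fingers":1}], "grip_force": 35}}

```text
time: 22.75
eef_pos: [563.3, -146.3, 6.8]
orientation: [0.0, 0.827, 0.563, 0.0]
ft_force: [-0.4, -0.2, 4.5]
grip_width: 31.6
grasp_force: 35.0
```

```bash
python3 -c "
from h import *
s=get_state();print(s['eef_pos'],s['grip_width'],s['ft_force'])
go([541.3,-398,120],14);go([541.3,-398,85],14)"
```

```text
[ 563.26110073 -146.34309661    6.82182336] 31.573910286854705 [-0.38490108 -0.23397458  4.50130023]
cur yaw -21.5 shift [-24.22   7.18 -11.32] az -0.619 tilt 0.0003
cur yaw -21.5 shift [-24.22   7.18  -7.82] az -0.619 tilt 0.0003
```

Call:
{"name": "jog_arm", "arguments": {"deltas": [{"tx":0,"ty":0,"tz":-3,"ax":0,"ay":0,"az":0,"fingers":1},{"tx":0,"ty":0,"tz":-8,"ax":0,"ay":0,"az":0,"fingers":1},{"tx":-4,"ty":1.2,"tz":-11.3,"ax":0,"ay":0,"az":-0.1,"fingers":1},{"tx":-9,"ty":2.7,"tz":-11.3,"ax":0,"ay":0,"az":-0.22,"fingers":1},{"tx":-14,"ty":4.2,"tz":-11.3,"ax":0,"ay":0,"az":-0.36,"fingers":1},{"tx":-19,"ty":5.6,"tz":-11.3,"ax":0,"ay":0,"az":-0.5,"fingers":1},{"tx":-24.2,"ty":7.2,"tz":-11.3,"ax":0,"ay":0,"az":-0.62,"fingers":1},{"tx":-24.2,"ty":7.2,"tz":-9,"ax":0,"ay":0,"az":-0.62,"fingers":1},{"tx":-24.2,"ty":7.2,"tz":-7.8,"ax":0,"ay":0,"az":-0.62,"fingers":1},{"tx":-24.2,"ty":7.2,"tz":-7.8,"ax":0,"ay":0,"az":-0.62,"fingers":1}]}}

```text
time: 24.0
eef_pos: [541.1, -395.9, 83.1]
orientation: [-0.002, 0.615, 0.789, 0.0]
ft_force: [0.1, 1.3, -1.9]
grip_width: 31.7
grasp_force: 35.0
```

```bash
python3 -c "
from h import *
s=get_state();print(s['eef_pos'],s['grip_width'],s['ft_force'])
go([541.3,-398,17],14)
c=cam('wrist','w11');p=s['eef_pos'];u=R.from_euler('z',14,degrees=True)
print(proj(c,p+[0,0,-6.8]+u.apply([[16,26,0],[-16,26,0]])).round(1),proj(c,[541.3,-398,9]+u.apply([[22,32,0],[-22,32,0]])).round(1))
g=cv2.GaussianBlur(c['image'],(3,3),0);h=cv2.cvtColor(g,cv2.COLOR_RGB2HSV);m=(((h[:,:,0]<8)|(h[:,:,0]>172))&(h[:,:,1]>110)).astype(np.uint8);m[:,:200]=0;m[:,360:]=0
for x in cv2.findContours(m,0,2)[0]:
  if cv2.contourArea(x)>80: print(cv2.approxPolyDP(x,3,True)[:,0].tolist())"
```

```text
[ 541.05712869 -395.8916367    83.06967979] 31.715278408675676 [ 0.12800242  1.30774588 -1.89647424]
cur yaw 14.1 shift [-0.23 -0.02  6.61] az 0.002 tilt -0.0017
[[310.5 207.4]
 [246.6 207.2]] [[309.4 176.2]
 [246.5 176.1]]
[[247, 176], [248, 210], [309, 211], [310, 176]]
```

The red recess corners match the prediction, and the block sits about 1.5 mm off along its length, within the clearance. Lowering with a small correction.

Call:
{"name": "jog_arm", "arguments": {"deltas": [{"tx":-0.1,"ty":0,"tz":3,"ax":0,"ay":0,"az":0,"fingers":1},{"tx":-0.1,"ty":0,"tz":5.5,"ax":0,"ay":0,"az":0,"fingers":1},{"tx":-0.1,"ty":0,"tz":6.6,"ax":0,"ay":0,"az":0,"fingers":1},{"tx":-0.1,"ty":0,"tz":6.6,"ax":0,"ay":0,"az":0,"fingers":1},{"tx":-0.1,"ty":0,"tz":6.6,"ax":0,"ay":0,"az":0,"fingers":1},{"tx":-0.1,"ty":0,"tz":6.6,"ax":0,"ay":0,"az":0,"fingers":1}]}}

```text
time: 24.8
eef_pos: [542.3, -399.3, 19.7]
orientation: [0.001, 0.615, 0.788, 0.0]
ft_force: [-0.2, 1.5, -1.5]
grip_width: 31.7
grasp_force: 35.0
```

```bash
python3 -c "
from h import *
s=get_state();print(s['eef_pos'],s['grip_width'],s['ft_force'])
go([541.3,-396.7,16],14)"
```

```text
[ 542.3478844  -399.27002989   19.74647357] 31.72410977233463 [-0.1866026   1.45305631 -1.53422406]
cur yaw 14.0 shift [ 0.28 -0.04  0.37] az 0.001 tilt 0.0012
```

Call:
{"name": "jog_arm", "arguments": {"deltas": [{"tx":0.15,"ty":0,"tz":0.2,"ax":0,"ay":0,"az":0,"fingers":1},{"tx":0.15,"ty":0,"tz":0.2,"ax":0,"ay":0,"az":0,"fingers":1},{"tx":0.15,"ty":0,"tz":0.2,"ax":0,"ay":0,"az":0,"fingers":1},{"tx":0.15,"ty":0,"tz":0.2,"ax":0,"ay":0,"az":0,"fingers":1}]}}

```text
time: 25.3
eef_pos: [541.3, -397.5, 16.6]
orientation: [0.0, 0.615, 0.788, -0.0]
ft_force: [0.2, -0.8, -2.0]
grip_width: 31.8
grasp_force: 35.0
```

```bash
python3 -c "
from h import *
s=get_state();print(s['eef_pos'],s['grip_width'],s['ft_force'])
go([541.3,-396.7,16],14)"
```

```text
[ 541.29722409 -397.45466338   16.60291766] 31.785290601253653 [ 0.18049182 -0.76064687 -1.95488398]
cur yaw 14.0 shift [0.07 0.02 0.06] az 0.001 tilt -0.0
```

Release; open only to about 50 mm, then rise and look.

Call:
{"name": "jog_arm", "arguments": {"deltas": [{"tx":0,"ty":0,"tz":0,"ax":0,"ay":0,"az":0,"fingers":-0.15},{"tx":0,"ty":0,"tz":0,"ax":0,"ay":0,"az":0,"fingers":-0.15},{"tx":0,"ty":0,"tz":0,"ax":0,"ay":0,"az":0,"fingers":-0.15},{"tx":0,"ty":0,"tz":-3,"ax":0,"ay":0,"az":0,"fingers":-0.15},{"tx":0,"ty":0,"tz":-8,"ax":0,"ay":0,"az":0,"fingers":-0.15},{"tx":-4,"ty":0,"tz":-14,"ax":0,"ay":0,"az":0,"fingers":-0.5},{"tx":-8,"ty":0,"tz":-18,"ax":0,"ay":0,"az":0,"fingers":-1},{"tx":-8,"ty":0,"tz":-18,"ax":0,"ay":0,"az":0,"fingers":-1},{"tx":-8,"ty":0,"tz":-18,"ax":0,"ay":0,"az":0,"fingers":-1}]}}

```text
time: 26.42
eef_pos: [560.4, -474.3, 195.7]
orientation: [-0.001, 0.615, 0.788, 0.0]
ft_force: [-0.6, 0.3, -1.0]
grip_width: 87.8
grasp_force: 0.0
```

```bash
python3 -c "
from h import *
s=get_state();print(s['eef_pos'],s['grip_width'],s['ft_force'])
c=cam('wrist');t=cam('top')
N=dict(punch=[459.5,-418.5,9],anvil=[521,-316.5,26],die=[439.5,-335.5,20],gauge=[541.3,-398,31])
for k,v in N.items(): print(k,proj(c,v).round())
a=c['image'][:300];b=cv2.resize(t['image'][60:290,220:440],None,fx=1.3,fy=1.3)
o=np.zeros((600,560,3),np.uint8);o[:300]=a;o[300:300+min(299,b.shape[0]),:b.shape[1]]=b[:299]
cv2.imwrite('pics/fin.png',o[:,:,::-1])"
```

```text
[ 560.42588484 -474.25122386  195.7411115 ] 87.79795938097223 [-0.64490351  0.34855868 -1.00564607]
punch [[194. 108.]]
anvil [[278.   8.]]
die [[185.   9.]]
gauge [[278. 107.]]
```

View pics/fin.png

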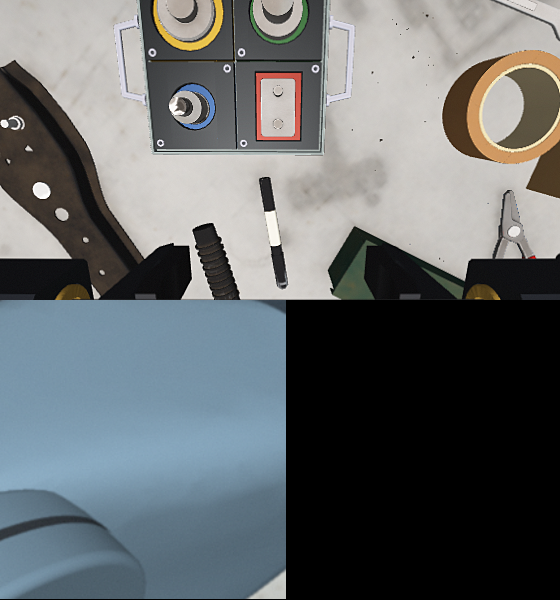

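All four tools stand in their own recesses: gauge centred in red at (278,108), punch in blue (196,107), die and anvil at the top. The tin was not touched, so I'm handing in.

```bash
python3 -c "
from plant import *
print(finish_job())"
```

```text
the job is handed in; nothing more can be done
None
```

The punch, anvil, die and gauge block each stand upright in their own nest and are let go; the grease tin was never approached, and the job was handed in at about 26 s (no verdict was returned).

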